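# Wedge a rocking LED test board until it stands firm

### The arm

A 6-joint arm with a two-finger parallel gripper is mounted at the origin on a cart in front of the work surface, level with it; the furniture and walls round the work are solid. World frame = base frame: x ahead of the robot, y to its left, z up, the work surface at z = 0. Lengths are in m, angles in rad, forces in N, time in s.
With the tool pointing down it reaches from about 0.25 to 0.8 m from the base axis. Payload 8.5 kg.
Tool frame: the origin (TCP) lies on the centre line of the jaws, within the pads' length; the fingertips stand 22 mm ahead of it and the grasp point (between the pads) lies 3 mm ahead of it; y points along the fingers, x is the direction in which the jaws open and shut, and the axes are right-handed (so a half turn about y gives the same grasp; the last joint's range is limited). The gripper opens to 85 mm and grips with 20 to 120 N. Pads are 22 mm wide; open, the fingers measure 114 mm over their backs; the gripper's body (76 mm by 85 mm) begins 54 mm behind the grasp point. The pads swing forward as they close: fully open they stand 13 mm farther back than shut.
Start: joints at [1.229, 0.238, -0.013, 1.319, 0, 1.571], TCP at [0.176, 0.495, 0.253] pointing down, gripper open.
Joint ranges: [-2.66, 2.66], [-1.03, 1.9], [-1.14, 1.46], [-1.82, 2.27], [-1.45, 1.34], [-3.14, 3.14]. Speed limits (rad/s): [2.22, 2.22, 2.79, 3.14, 3.14, 3.14].

### API

Orientations are given as a 3x3 rotation matrix whose columns are the frame's x, y, z axes.
In Python, from bench import get_obs, read_camera, camera_model, job_done gives the robot as it stands.
- The arm moves only by the tool arm_command, never from a script. Its argument "moves" is a list of rows, each a list of 7 numbers: the shift along the tool's x, y, z scaled (see below), then the turn, a rotation vector about the tool's x, y, z scaled (see below), then the gripper command: -1 is fully open, 1 is shut, values between are in proportion. A call has 1 to 8 rows; each row is the pose to reach, as a shift and turn from the pose commanded when the call began, along the tool's axes at that moment; what a row does not reach only later rows make up. The controller multiplies each number of a shift by 0.1 m and each number of a turn by 90 degrees. A row lasts 1/12 s, in which the tool goes at most 41.7 mm and 7.16 degrees, less where a joint would pass 70% of its speed; a pose out of reach is approached as far as the arm can. A call with a number of a shift or a turn outside -1 to 1 is refused whole. A call with a gripper value outside its range is refused whole. The fingers move at their own pace and stop on an object; "grip_force" is the grip in N (left out, the last holds). Time passes only in rows, so rows that repeat a pose let the fingers close. It gives the time, the measured TCP pose, the force and the opening at its end, in the units of the state.
- get_obs(): the state, without advancing time (a new reading comes with each control period).
- read_camera(name): name is "scene" or "top" or "wrist"; returns (picture, depth): 480x640x3 uint8, red, green, blue; 480x640 float32, m along the optical axis (not along the pixel's ray), 0 where there is no reading.
- camera_model(name): a dict with "mtx" (3x3 intrinsics, pixels), "rvec" (rotation vector, rad) and "tvec" (3), from world to camera coordinates, as OpenCV has them. Camera axes: x right, y down, z forward; pixel columns grow to the right and rows downward; lengths in m; the calibration is good to about 2 mm. A picture is of the moment at which its call begins: read the wrist's pose just before it. camera_model takes no time and is no camera call; for the wrist camera it gives the pose at the moment of the call.
- job_done(): hands the job in, once; it reports no verdict.
The state is a dict: "time_s": time; "q": joint angles; "qd": joint speeds; "tau": joint torques, N m; "position": TCP position; "orientation": TCP orientation; "contact_force": force on the tool from outside, world axes, zero at the start; "wrist_torque": the same for the moment, N m; "opening": finger opening in m.
Only numpy, scipy, OpenCV 4.12 (cv2) and the standard library are available. Lean on these libraries where they do the work, as an engineer would, in place of code of your own. Each camera call takes 0.05 s, during which the arm holds its last target. There are 200 camera calls.

### The job

The blue LED test board rocks, because the foot under its corner with the round yellow sticker is too short. Push the wooden wedge along the table, thin end first, under that foot until the board no longer rocks, then press down firmly on the sticker to test it, and finish while still pressing there, with the board standing firm and level on the wedge. Only push and press: do not pick up or tip anything, do not shove the board out of its place, and leave the other things alone.

Things in the scene. Friction and masses are not known exactly. Their poses are not given: they have to be found in the camera images.
- board: blue steel plate, 190 x 200 mm, underside 18, top 24 mm above the table, with a finned heat sink, a white driver and a strip fixed on it (up to 60 mm high in all); four black rubber feet at x = +-78, y = +-83 mm; about 2 kg, loose, friction about 0.6. Origin: centre, at table level; x along the 190 mm side, z up. The foot at x = -78, y = +83 mm is too short; it stands level on the other three.
- press_spot (a point): centre of the round yellow sticker (18 mm) on the plate's top, 24 mm above the table, straight above the short foot: where to press; a firm press is 6 N or more. The foot is a rubber dome 14 mm across, its lowest point 5 to 9.5 mm (unknown) above the table. Unwedged, about 2 to 3 N here tips the corner down until that foot meets the table; released, it tips back. Well wedged, it dips 1 mm or less.
- wedge: loose wooden wedge, 110 x 50 mm, 80 g, lying flat, thin end towards the short foot. Origin: centre of its underside; x points from the thick end (22 mm high, x = -55 mm) to the thin end (2.5 mm high, x = +55 mm); the top slopes evenly; z up. It slides with about 0.5 N; once tight under the foot the push rises steeply past 3 N and it stays put. A much harder push shoves the board along.
- wedge_tip (a point): middle of the wedge's thin end, on the table
- wedge_butt (a point): middle of the wedge's upright thick end face (50 mm wide, 22 mm high), 11 mm above the table: where to push. The centre of mass lies 41 mm ahead of this face
- tape_red: red tape roll, 62 mm across, 21 mm high; a bystander. Origin: centre of its underside
- heat_sink: bare aluminium heat sink with upright fins, 50 x 60 x 28 mm; a bystander. Origin: centre of its underside
- marker_blue: white marker pen with a blue cap, 135 mm long; a bystander. Origin: centre of its underside
- multimeter: black hand multimeter, 145 x 70 x 43 mm; a bystander. Origin: centre of its underside
Things that resemble listed ones, but are neither listed nor needed, are in the scene too. Of the things like the wedge, leave any that is green or pink; of the rest the larger one is meant.

How it is judged:
On the way:
1. the wedge's thin end has gone under the short foot (x of press_spot in the frame of wedge between -0.03 and 0.052 m and y of press_spot in the frame of wedge between -0.026 and 0.026 m), for 0.2 s.
At the end, for the whole second after the job is handed in: the wedge lies flat under the short foot and bears it (over 0.8 N) while the fingers press with over 4 N within 30 mm of the sticker's centre; the board is level within 0.015 rad, at rest, within 30 mm of where it stood (all of step 1 and angle between board's own z axis and vertical below 0.015 rad and contact force between the fingers and board above 4 N and horizontal distance between the grasp point and press_spot below 0.03 m and contact force between wedge and board above 0.8 N and angle between wedge's own z axis and vertical below 0.04 rad and linear speed of board below 0.01 m/s and distance of board from where it was at the start of the episode below 0.03 m); the arm keeps its last pose, push and grip.
It fails at once if the wedge is lifted or tipped (height (world z) of wedge above 0.012 m or angle between wedge's own z axis and vertical above 0.2 rad).
It fails at once if the board is lifted, tipped or shoved away (height (world z) of board above 0.02 m or angle between board's own z axis and vertical above 0.2 rad or distance of board from where it was at the start of the episode above 0.04 m).
It fails at once if a bystander is disturbed (distance of any of tape_red, heat_sink, marker_blue, multimeter from where it was at the start of the episode above 0.02 m).
It also fails if it takes over 45 s, if anything falls off the work surface, if the arm or the gripper's body presses on something with over 40 N, if the wrist force passes 120 N, or if a joint passes its speed limit or range.

## Working session

There is one attempt and no reset: what is moved stays moved. The work goes in short steps, Python scripts to look and compute and a tool call to move; the robot and the scene stay as the last step left them, time stands still between calls to the robot, and variables do not carry over. Pictures are saved under pics/ and viewed, about 8 in all and at most 12, crops included, and the job is handed in when it is done.

Besides the shell and the picture viewer there is one more tool, called as name([rows], argument=value, ...), one row to a line, values as JSON. arm_command: Moves the arm, as the interface text tells. Its arguments: {"type":"object","properties":{"moves":{"type":"array"},"grip_force":{"type":"number"}},"required":["moves"]}

```bash
mkdir -p pics; ls
cat > h.py <<'E'
import numpy as np, cv2
from bench import *
def shot(n):
    m=camera_model(n); p,d=read_camera(n); return p,d,m
def world(d,m):
    R=cv2.Rodrigues(np.array(m["rvec"],float))[0];t=np.array(m["tvec"],float).ravel();K=np.array(m["mtx"])
    v,u=np.mgrid[:480,:640]
    c=np.stack([(u-K[0,2])/K[0,0]*d,(v-K[1,2])/K[1,1]*d,d],-1)
    return (c-t)@R
def save(p,f): cv2.imwrite("pics/"+f,p[...,::-1])
E
python3 - <<'E'
from h import *
for n in("top","scene"):
    p,d,m=shot(n);save(p,n+"0.png");np.savez(n+"0.npz",p=p,d=d,w=world(d,m))
print(get_obs())
E
```

```text
pics
{'time_s': 0.1, 'q': array([ 1.22901534e+00,  2.38732655e-01, -1.41306305e-02,  1.31919248e+00,
        1.52473643e-05,  1.57079743e+00]), 'qd': array([ 0.00115092, -0.00250861,  0.00239289, -0.00207288,  0.00133751,
       -0.00064744]), 'tau': array([ 8.85208974e-04, -5.39721394e+01,  3.46996737e+01,  1.34348532e-02,
        9.09575476e-06,  1.07127892e-05]), 'position': array([0.17584985, 0.49433148, 0.25275097]), 'orientation': array([[ 3.35166370e-01, -4.36485100e-04, -9.42158858e-01],
       [ 9.42158118e-01, -1.18147897e-03,  3.35166654e-01],
       [-1.25943612e-03, -9.99999207e-01,  1.52459643e-05]]), 'contact_force': array([-0.97061199,  0.19246792, -0.18921196]), 'wrist_torque': array([-0.0051529 , -0.04312026,  0.01127286]), 'opening': 0.08543564553910032}
```

View pics/top0.png

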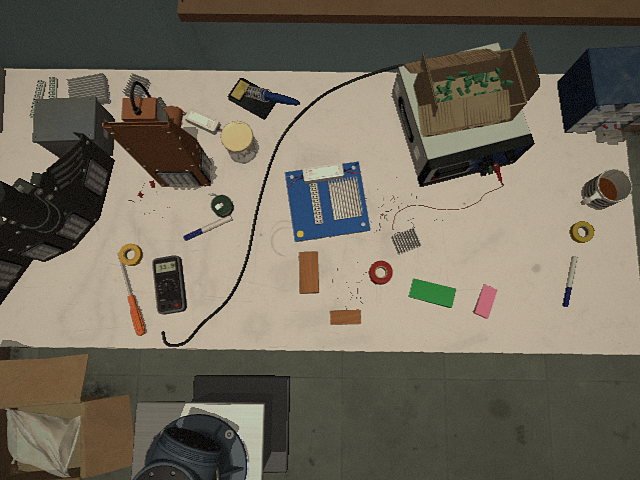

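View pics/scene0.png

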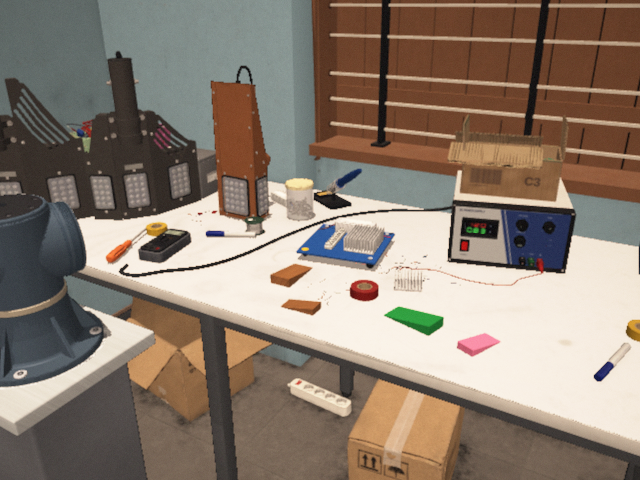

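The top view shows the board at about (328,202), with a yellow sticker at its lower left corner (300,234). There are four wedge-like things: large brown (309,272), small brown (345,317), green (432,292) and pink (485,301). Green and pink are excluded, so the larger brown one at (309,272) is meant. I'll confirm it in an enlarged crop and measure.

Run:
```python
from h import *
z=np.load("top0.npz");p,w=z["p"],z["w"]
c=p[150:335,260:420];save(cv2.resize(c,None,fx=3.2,fy=3.2,interpolation=cv2.INTER_CUBIC),"crop.png")
for u,v in[(300,234),(309,272),(345,317),(380,272),(405,240),(168,285),(208,228),(200,450),(250,250)]:print(u,v,w[v,u].round(4))
hsv=cv2.cvtColor(p,cv2.COLOR_RGB2HSV)
print(hsv[272,309],hsv[317,345],hsv[234,300],hsv[225,310])
def comp(mask,seed,zmin=-1):
    n,l=cv2.connectedComponents(mask.astype(np.uint8));i=l[seed[1],seed[0]];return l==i
br=(hsv[...,0]<16)&(hsv[...,1]>110)
bl=(hsv[...,0]>95)&(hsv[...,0]<125)&(hsv[...,1]>120)
for nm,m,s in(("wedge",br,(309,272)),("small",br,(345,317)),("board",bl,(315,232))):
    k=comp(m,s)&(z["d"]>0);q=w[k];r=cv2.minAreaRect(q[:,:2].astype(np.float32));print(nm,k.sum(),r,cv2.boxPoints(r).round(4).tolist(),q[:,2].min(),q[:,2].max())
    a=np.c_[q[:,:2],np.ones(len(q))];print(" slope",np.linalg.lstsq(a,q[:,2],rcond=None)[0])
yl=(abs(hsv[...,0].astype(int)-25)<9)&(hsv[...,1]>120)
k=comp(yl,(300,234));print("stk",k.sum(),w[k].mean(0))
```

```text
300 234 [ 0.5767 -0.2448  0.027 ]
309 272 [ 0.4797 -0.2695  0.0118]
345 317 [ 0.3658 -0.3635  0.0051]
380 272 [ 0.4836 -0.4546 -0.0011]
405 240 [ 0.5672 -0.5194  0.0111]
168 285 [0.4396 0.0877 0.0311]
208 228 [ 0.5925 -0.0019  0.0132]
200 450 [ 0.089  -0.0649  0.2497]
250 250 [ 0.5367 -0.1133  0.0043]
[ 14 169 130] [ 13 161 139] [ 23 177 192] [106 155 115]
wedge 760 ((0.4807560443878174, -0.26783910393714905), (0.10903116315603256, 0.04831134155392647), 3.035626173019409) [[0.42500001192092896, -0.24660000205039978], [0.4275999963283539, -0.2948000133037567], [0.5364999771118164, -0.2890999913215637], [0.5339000225067139, -0.24079999327659607]] -0.004589146188754402 0.027790375010899492
 slope [-0.1822754  -0.00118268  0.09843734]
small 416 ((0.36643359065055847, -0.3637876510620117), (0.034579504281282425, 0.07835948467254639), 2.4303698539733887) [[0.3474999964237213, -0.3253999948501587], [0.3508000075817108, -0.40369999408721924], [0.3853999972343445, -0.40220001339912415], [0.38199999928474426, -0.3239000141620636]] -0.004641092044484966 0.0186857738866151
 slope [-0.00628921 -0.17074898 -0.05221544]
board 2723 ((0.6682204604148865, -0.31375738978385925), (0.18904782831668854, 0.1977338194847107), 9.176346778869629) [[0.5590999722480774, -0.23119999468326569], [0.5906999707221985, -0.42640000581741333], [0.7773000001907349, -0.39629998803138733], [0.7458000183105469, -0.20110000669956207]] 0.01356564135704933 0.040878213873956806
 slope [ 0.00317332 -0.00145542  0.01979261]
stk 38 [ 0.57849308 -0.24437647  0.02265621]
```

View pics/crop.png

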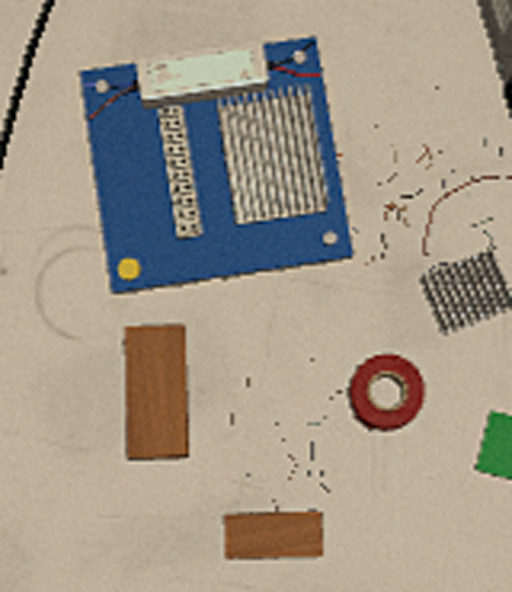

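The crop confirms it: the larger brown wedge (about 110 x 50 mm) lies below the board, and the round yellow sticker is at (128,268) in the crop. The other corners only have grey screws. Now I'll compute the approach steps to a point behind the butt.

```bash
cat >> h.py <<'E'
def Ryaw(a): # tool pointing down, x axis at yaw a
    c,s=np.cos(a),np.sin(a); return np.array([[c,0,-s],[s,0,c],[0,-1,0]],float)
def plan(p0,a0,p1,a1,n):
    for i in range(n):
        P=[np.array(p0)+(np.array(p1)-p0)*k/n for k in(i,i+1)];a=a0+(a1-a0)*i/n
        d=Ryaw(a).T@(P[1]-P[0]); print((d*10).round(3).tolist(),"turn y",round(-(a1-a0)/n/(np.pi/2),4),"->",P[1].round(3))
E
python3 - <<'E'
from h import *
plan(np.array([.176,.495,.253]),np.radians(70.4),np.array([.39,-.273,.15]),np.radians(-87),8)
E
```

```text
[-0.815, 0.129, -0.574] turn y 0.2186 -> [0.203 0.399 0.24 ]
[-0.574, 0.129, -0.815] turn y 0.2186 -> [0.229 0.303 0.227]
[-0.266, 0.129, -0.96] turn y 0.2186 -> [0.256 0.207 0.214]
[0.073, 0.129, -0.994] turn y 0.2186 -> [0.283 0.111 0.202]
[0.403, 0.129, -0.911] turn y 0.2186 -> [0.31  0.015 0.189]
[0.687, 0.129, -0.722] turn y 0.2186 -> [ 0.336 -0.081  0.176]
[0.89, 0.129, -0.449] turn y 0.2186 -> [ 0.363 -0.177  0.163]
[0.989, 0.129, -0.123] turn y 0.2186 -> [ 0.39  -0.273  0.15 ]
```

arm_command([
  [-0.815,0.129,-0.574,0,0.2186,0,0.5],
  [-0.815,0.129,-0.574,0,0.2186,0,0.5],
  [-0.815,0.129,-0.574,0,0.2186,0,0.5],
  [-0.815,0.129,-0.574,0,0.2186,0,0.5],
  [-0.815,0.129,-0.574,0,0.2186,0,0.5],
])

```text
time_s: 0.52
position: [0.2029, 0.3979, 0.2405]
orientation: [[0.633, -0.0, -0.774], [0.774, 0.0, 0.633], [0.0, -1.0, 0.0]]
contact_force: [0.1, 0.3, -0.6]
opening: 0.0254
```

arm_command([
  [-0.574,0.129,-0.815,0,0.2186,0,0.5],
  [-0.574,0.129,-0.815,0,0.2186,0,0.5],
  [-0.574,0.129,-0.815,0,0.2186,0,0.5],
  [-0.574,0.129,-0.815,0,0.2186,0,0.5],
  [-0.574,0.129,-0.815,0,0.2186,0,0.5],
])

```text
time_s: 0.93
position: [0.2299, 0.303, 0.2278]
orientation: [[0.856, 0.0, -0.517], [0.517, 0.001, 0.856], [0.001, -1.0, 0.001]]
contact_force: [-0.6, -0.1, -0.3]
opening: 0.0213
```

Tracks exactly as planned, so I'll send the rest.

arm_command([
  [-0.266,0.129,-0.96,0,0.2186,0,0.5],
  [-0.266,0.129,-0.96,0,0.2186,0,0.5],
  [-0.266,0.129,-0.96,0,0.2186,0,0.5],
  [-0.266,0.129,-0.96,0,0.2186,0,0.5],
  [-0.266,0.129,-0.96,0,0.2186,0,0.5],
])

```text
time_s: 1.35
position: [0.257, 0.2075, 0.2149]
orientation: [[0.98, 0.001, -0.2], [0.2, 0.001, 0.98], [0.001, -1.0, 0.001]]
contact_force: [-0.3, 0.8, -0.4]
opening: 0.0211
```

arm_command([
  [0.073,0.129,-0.994,0,0.2186,0,0.5],
  [0.073,0.129,-0.994,0,0.2186,0,0.5],
  [0.073,0.129,-0.994,0,0.2186,0,0.5],
  [0.073,0.129,-0.994,0,0.2186,0,0.5],
  [0.073,0.129,-0.994,0,0.2186,0,0.5],
])

```text
time_s: 1.77
position: [0.2841, 0.1114, 0.202]
orientation: [[0.99, 0.0, 0.141], [-0.141, 0.001, 0.99], [0.0, -1.0, 0.001]]
contact_force: [0.7, 0.6, 0.8]
opening: 0.0214
```

arm_command([
  [0.403,0.129,-0.911,0,0.2186,0,0.5],
  [0.403,0.129,-0.911,0,0.2186,0,0.5],
  [0.403,0.129,-0.911,0,0.2186,0,0.5],
  [0.403,0.129,-0.911,0,0.2186,0,0.5],
  [0.403,0.129,-0.911,0,0.2186,0,0.5],
])

```text
time_s: 2.18
position: [0.3107, 0.0153, 0.189]
orientation: [[0.885, 0.0, 0.466], [-0.466, 0.0, 0.885], [-0.0, -1.0, 0.0]]
contact_force: [0.9, 0.2, 0.5]
opening: 0.0213
```

arm_command([
  [0.687,0.129,-0.722,0,0.2186,0,0.5],
  [0.687,0.129,-0.722,0,0.2186,0,0.5],
  [0.687,0.129,-0.722,0,0.2186,0,0.5],
  [0.687,0.129,-0.722,0,0.2186,0,0.5],
  [0.687,0.129,-0.722,0,0.2186,0,0.5],
])

```text
time_s: 2.6
position: [0.3373, -0.0804, 0.1759]
orientation: [[0.677, -0.0, 0.736], [-0.736, 0.001, 0.677], [-0.001, -1.0, 0.0]]
contact_force: [0.0, 1.9, -0.2]
opening: 0.0213
```

arm_command([
  [0.89,0.129,-0.449,0,0.2186,0,0.5],
  [0.89,0.129,-0.449,0,0.2186,0,0.5],
  [0.89,0.129,-0.449,0,0.2186,0,0.5],
  [0.89,0.129,-0.449,0,0.2186,0,0.5],
  [0.89,0.129,-0.449,0,0.2186,0,0.5],
])

```text
time_s: 3.02
position: [0.3639, -0.176, 0.1629]
orientation: [[0.39, -0.001, 0.921], [-0.921, 0.001, 0.39], [-0.001, -1.0, -0.0]]
contact_force: [0.1, 0.6, -0.7]
opening: 0.021
```

arm_command([
  [0.989,0.129,-0.123,0,0.2186,0,0.5],
  [0.989,0.129,-0.123,0,0.2186,0,0.5],
  [0.989,0.129,-0.123,0,0.2186,0,0.5],
  [0.989,0.129,-0.123,0,0.2186,0,0.5],
  [0.989,0.129,-0.123,0,0.2186,0,0.5],
  [0.989,0.129,-0.123,0,0.2186,0,0.5],
])

```text
time_s: 3.52
position: [0.3902, -0.2713, 0.1503]
orientation: [[0.058, -0.001, 0.998], [-0.998, 0.001, 0.058], [-0.001, -1.0, -0.001]]
contact_force: [-0.6, 0.3, -0.1]
opening: 0.0217
```

Run:
```python
from h import *
p,d,m=shot("wrist");save(p,"wr1.png");w=world(d,m);np.savez("wr1.npz",p=p,d=d,w=w)
hsv=cv2.cvtColor(p,cv2.COLOR_RGB2HSV)
br=((hsv[...,0]<16)&(hsv[...,1]>110)).astype(np.uint8)
yl=((abs(hsv[...,0].astype(int)-25)<9)&(hsv[...,1]>120)).astype(np.uint8)
for nm,k in(("br",br),("yl",yl)):
    n,l,s,c=cv2.connectedComponentsWithStats(k)
    for i in range(1,n):
        if s[i,4]>150:
            q=w[(l==i)&(d>0)]; r=cv2.minAreaRect(q[:,:2].astype(np.float32));print(nm,s[i],q.mean(0).round(4),np.round(cv2.boxPoints(r),4).tolist())
o=get_obs();print(o["position"],o["q"],o["opening"])
```

```text
br [  280    11    78   178 13275] [ 0.4829 -0.2657  0.012 ] [[0.42489999532699585, -0.243599995970726], [0.4271000027656555, -0.2930999994277954], [0.5371000170707703, -0.28850001096725464], [0.5350000262260437, -0.23890000581741333]]
br [ 541   69   99   98 5889] [ 0.481  -0.4431  0.0186] [[0.4293000102043152, -0.4498000144958496], [0.4641000032424927, -0.49720001220703125], [0.5214999914169312, -0.45509999990463257], [0.48669999837875366, -0.4077000021934509]]
br [ 378  230  111   64 4731] [ 0.3678 -0.3623  0.0087] [[0.3467000126838684, -0.32260000705718994], [0.3492000102996826, -0.40130001306533813], [0.39649999141693115, -0.39980000257492065], [0.3939000070095062, -0.32109999656677246]]
br [  5 335  45  18 309] [-0.1478  0.4901 -0.5739] [[-0.1932000070810318, 0.4738999903202057], [-0.15889999270439148, 0.44760000705718994], [-0.11270000040531158, 0.5078999996185303], [-0.14710000157356262, 0.5342000126838684]]
br [  0 344  37  36 409] [-0.2532  0.5566 -0.5999] [[-0.3626999855041504, 0.6108999848365784], [0.1080000028014183, 0.11680000275373459], [0.186599999666214, 0.19169999659061432], [-0.2840999960899353, 0.685699999332428]]
[ 0.39019994 -0.27133471  0.15041531] [-6.07753988e-01  2.14559509e-01 -3.20065781e-01  1.03678219e+00
  2.33280259e-04  2.47615868e+00] 0.02117587621894785
```

View pics/wr1.png

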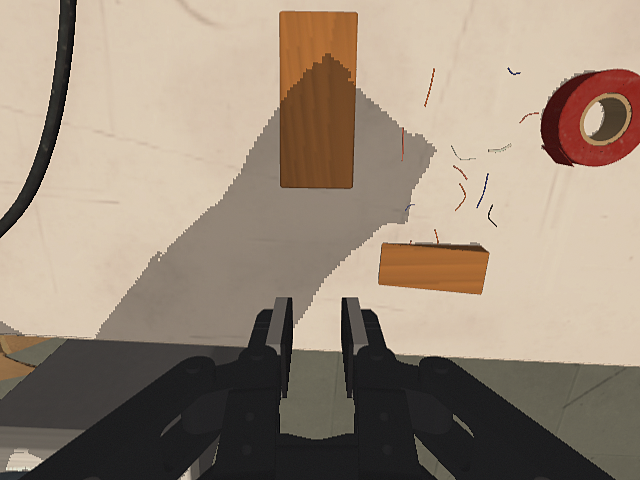

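The wrist view shows the wedge at pixel (318,100), the small wedge at (434,268) and the red tape at (600,115). The path is clear and the jaws sit straight behind the butt. Descending.

arm_command([
  [0,0.4,0,0,0,0,0.5],
  [0,0.8,0,0,0,0,0.5],
  [0,0.8,0,0,0,0,0.5],
])

```text
time_s: 3.82
position: [0.3871, -0.2697, 0.0656]
orientation: [[0.056, -0.007, 0.998], [-0.998, 0.005, 0.056], [-0.005, -1.0, -0.006]]
contact_force: [-2.1, 1.1, -1.0]
opening: 0.0215
```

arm_command([
  [-0.01,0.25,0,0,0,0,0.5],
  [-0.01,0.43,0,0,0,0,0.5],
  [-0.01,0.43,0,0,0,0,0.5],
  [-0.01,0.43,0,0,0,0,0.5],
])

```text
time_s: 4.15
position: [0.3902, -0.2716, 0.0282]
orientation: [[0.055, -0.001, 0.999], [-0.999, 0.001, 0.055], [-0.001, -1.0, -0.001]]
contact_force: [0.2, -0.5, 0.6]
opening: 0.0215
```

Run:
```python
from h import *
# COM moves along heading while yaw grows; pusher rides on the butt (TCP 52 mm behind COM)
a0,a1,L,off=np.radians(3.0),np.radians(15),.045,.052
c=np.array([.415,-.269])+off*np.array([np.cos(a0),np.sin(a0)]);n=6;a=a0
P=[];
for i in range(n+1):
    t=c-off*np.array([np.cos(a),np.sin(a)]);P.append((t,a))
    da=(a1-a0)/n;c=c+L/n*np.array([np.cos(a+da/2),np.sin(a+da/2)]);a+=da
for t,a in P:
    ce=t+.066*np.array([np.cos(a),np.sin(a)]);s=np.array([.578,-.244])-ce
    print(t.round(4),np.degrees(a).round(1),"stk in wedge",(s@[np.cos(a),np.sin(a)]).round(4),(s@[-np.sin(a),np.cos(a)]).round(4))
o=get_obs();print(o["position"],o["orientation"].round(3),o["contact_force"],o["opening"])
R=o["orientation"]
for t,a in P:
    print((R.T@(np.r_[t,o["position"][2]]-o["position"])*10).round(3), "turny",-((a-np.pi/2)-np.arctan2(R[1,0],R[0,0]))/(np.pi/2))
```

```text
[ 0.415 -0.269] 3.0 stk in wedge 0.0981 0.0164
[ 0.4226 -0.2703] 5.0 stk in wedge 0.0911 0.0126
[ 0.4303 -0.2713] 7.0 stk in wedge 0.084 0.0091
[ 0.4379 -0.2721] 9.0 stk in wedge 0.0767 0.0058
[ 0.4456 -0.2725] 11.0 stk in wedge 0.0694 0.0028
[ 0.4534 -0.2728] 13.0 stk in wedge 0.0619 -0.0
[ 0.4611 -0.2727] 15.0 stk in wedge 0.0544 -0.0025
[ 0.39018889 -0.27160079  0.0282436 ] [[ 0.055 -0.001  0.999]
 [-0.999  0.001  0.055]
 [-0.001 -1.    -0.001]] [ 0.1873935  -0.52559382  0.56890295] 0.021470116773083657
[-0.012 -0.     0.249] turny 0.0014078787520459292
[ 0.005 -0.     0.324] turny -0.020814343470176182
[ 0.019 -0.     0.4  ] turny -0.043036565692398436
[ 0.031 -0.     0.477] turny -0.06525878791462068
[ 0.04  -0.     0.553] turny -0.08748101013684294
[ 0.046 -0.001  0.63 ] turny -0.10970323235906519
[ 0.05  -0.001  0.707] turny -0.13192545458128732
```

arm_command([
  [-0.01,0,0.15,0,0,0,0.5],
  [-0.012,0,0.25,0,0,0,0.5],
  [-0.003,0,0.287,0,-0.01,0,0.5],
  [0.005,0,0.324,0,-0.021,0,0.5],
  [0.012,0,0.362,0,-0.032,0,0.5],
  [0.019,0,0.4,0,-0.043,0,0.5],
  [0.019,0,0.4,0,-0.043,0,0.5],
])

```text
time_s: 4.73
position: [0.4309, -0.2724, 0.0274]
orientation: [[0.122, 0.001, 0.993], [-0.993, -0.0, 0.122], [0.0, -1.0, 0.001]]
contact_force: [-0.7, 0.0, -1.0]
opening: 0.0216
```

```bash
cat >> h.py <<'E'
def wedge(name="wrist",f=None):
    p,d,m=shot(name);w=world(d,m)
    if f: save(p,f)
    hsv=cv2.cvtColor(p,cv2.COLOR_RGB2HSV)
    br=((hsv[...,0]<16)&(hsv[...,1]>110)&(d>0)&(abs(w[...,0]-.5)<.13)&(abs(w[...,1]+.265)<.06)&(w[...,2]>-.02)).astype(np.uint8)
    n,l,s,c=cv2.connectedComponentsWithStats(br);i=1+s[1:,4].argmax();q=w[l==i]
    r=cv2.minAreaRect(q[:,:2].astype(np.float32));print(name,s[i],np.round(cv2.boxPoints(r),4).tolist(),"c",np.round(r[0],4),r[1:])
    yl=((abs(hsv[...,0].astype(int)-25)<9)&(hsv[...,1]>120)&(np.hypot(w[...,0]-.578,w[...,1]+.244)<.04))
    if yl.sum()>10: print("stk",yl.sum(),w[yl].mean(0).round(4))
E
python3 - <<'E'
from h import *
wedge("wrist","wr2.png")
o=get_obs();print(o["position"],o["orientation"][:,0].round(3),o["contact_force"])
E
```

```text
wrist [  241     0   145   311 42203] [[0.4278999865055084, -0.24609999358654022], [0.4341999888420105, -0.29600000381469727], [0.554099977016449, -0.2809000015258789], [0.5478000044822693, -0.23100000619888306]] c [ 0.491  -0.2635] ((0.12076069414615631, 0.05032683163881302), 7.192724704742432)
[ 0.4304864  -0.27226391  0.02719502] [ 0.121 -0.993  0.   ] [-0.10454482  0.00158517 -0.35820286]
```

View pics/wr2.png

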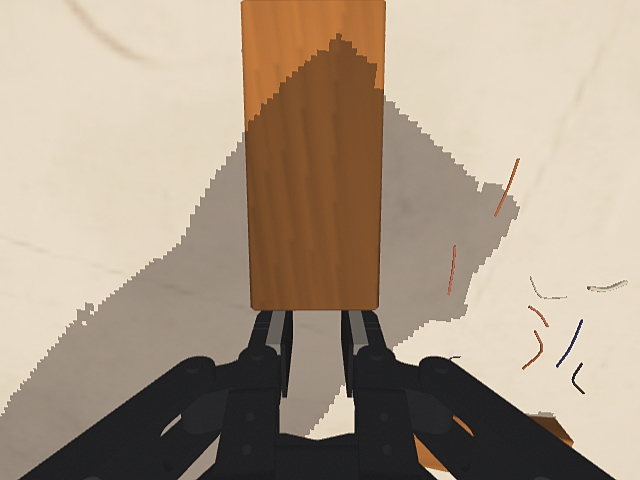

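The wedge sits square against both fingers (butt edge at row 310, columns 250–378), now at yaw 7°. I'll keep turning it to 13°, then check the remaining travel.

arm_command([
  [0.009,0,0.037,0,-0.011,0,0.5],
  [0.017,0,0.074,0,-0.022,0,0.5],
  [0.024,0,0.112,0,-0.033,0,0.5],
  [0.031,0,0.15,0,-0.044,0,0.5],
  [0.037,0,0.19,0,-0.056,0,0.5],
  [0.043,0,0.227,0,-0.067,0,0.5],
  [0.043,0,0.227,0,-0.067,0,0.5],
  [0.043,0,0.227,0,-0.067,0,0.5],
])

```text
time_s: 5.45
position: [0.4536, -0.2736, 0.0271]
orientation: [[0.224, 0.0, 0.975], [-0.975, -0.0, 0.224], [0.0, -1.0, 0.0]]
contact_force: [0.6, -0.4, 0.3]
opening: 0.0213
```

Run:
```python
from h import *
wedge("top","top2.png")
p,d,m=shot("scene");c=p[200:320,230:430];save(cv2.resize(c,None,fx=4,fy=4,interpolation=cv2.INTER_CUBIC),"sc2.png")
o=get_obs();print(o["time_s"],o["position"],o["orientation"][:,0].round(3),o["contact_force"])
# wedge by TCP
a=np.arctan2(o["orientation"][1,2],o["orientation"][0,2]);ce=o["position"][:2]+.066*np.array([np.cos(a),np.sin(a)]);s=np.array([.578,-.244])-ce
print(np.degrees(a),s@[np.cos(a),np.sin(a)],s@[-np.sin(a),np.cos(a)])
```

```text
top [331 270   1   1   1] [[0.4246000051498413, -0.3206999897956848], [0.4246000051498413, -0.3206999897956848], [0.4246000051498413, -0.3206999897956848], [0.4246000051498413, -0.3206999897956848]] c [ 0.4246 -0.3207] ((0.0, 0.0), 0.0)
5.55 [ 0.45323434 -0.27360096  0.02709341] [ 0.224 -0.975 -0.   ] [-0.33488242 -0.13930566 -0.23195224]
12.915635757060494 0.06222541243694674 0.0009649211802148453
```

View pics/sc2.png

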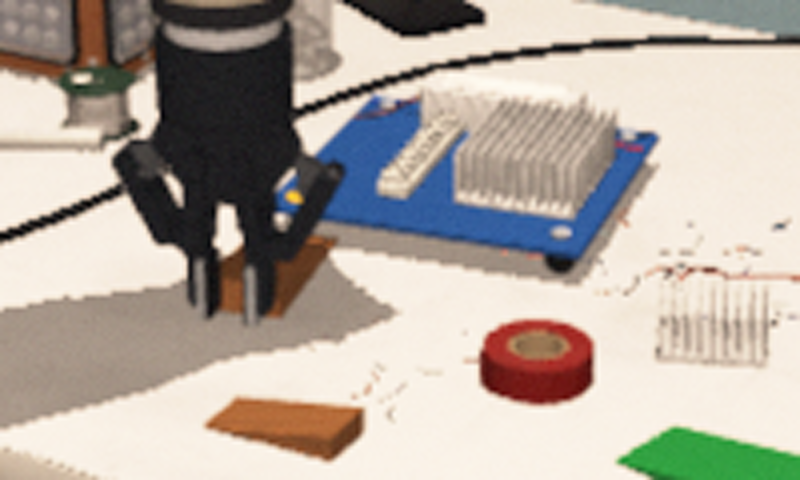

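The scene crop shows the wedge (280,270) in line with the sticker (295,197) and the board undisturbed. Now I'll push straight, slowly, while watching the force.

arm_command([
  [0,0,0.03,0,0,0,0.5],
  [0,0,0.06,0,0,0,0.5],
  [0,0,0.09,0,0,0,0.5],
  [0,0,0.12,0,0,0,0.5],
  [0,0,0.15,0,0,0,0.5],
  [0,0,0.15,0,0,0,0.5],
  [0,0,0.15,0,0,0,0.5],
])

```text
time_s: 6.13
position: [0.4682, -0.2702, 0.0271]
orientation: [[0.224, 0.0, 0.975], [-0.975, -0.0, 0.224], [0.0, -1.0, 0.0]]
contact_force: [-0.4, 0.7, -0.4]
opening: 0.0213
```

arm_command([
  [0,0,0.01,0,0,0,0.5],
  [0,0,0.02,0,0,0,0.5],
  [0,0,0.03,0,0,0,0.5],
  [0,0,0.04,0,0,0,0.5],
  [0,0,0.04,0,0,0,0.5],
])

```text
time_s: 6.55
position: [0.472, -0.2694, 0.0271]
orientation: [[0.224, 0.0, 0.975], [-0.975, -0.0, 0.224], [0.0, -1.0, 0.0]]
contact_force: [1.2, -0.6, 0.0]
opening: 0.0213
```

arm_command([
  [0,0,0.01,0,0,0,0.5],
  [0,0,0.02,0,0,0,0.5],
  [0,0,0.03,0,0,0,0.5],
  [0,0,0.03,0,0,0,0.5],
])

```text
time_s: 6.88
position: [0.475, -0.2688, 0.0272]
orientation: [[0.224, 0.0, 0.975], [-0.975, -0.0, 0.224], [0.0, -1.0, 0.0]]
contact_force: [-0.7, 0.3, 0.4]
opening: 0.0213
```

arm_command([
  [0,0,0.01,0,0,0,0.5],
  [0,0,0.02,0,0,0,0.5],
  [0,0,0.03,0,0,0,0.5],
  [0,0,0.03,0,0,0,0.5],
])

```text
time_s: 7.22
position: [0.477, -0.2681, 0.0271]
orientation: [[0.223, -0.001, 0.975], [-0.975, -0.0, 0.223], [-0.0, -1.0, -0.002]]
contact_force: [-5.1, -1.3, 2.8]
opening: 0.0211
```

arm_command([
  [0,0,0.01,0,0,0,0.5],
  [0,0,0.02,0,0,0,0.5],
  [0,0,0.03,0,0,0,0.5],
  [0,0,0.03,0,0,0,0.5],
])

```text
time_s: 7.55
position: [0.4788, -0.2676, 0.0271]
orientation: [[0.223, -0.004, 0.975], [-0.975, -0.001, 0.223], [-0.0, -1.0, -0.004]]
contact_force: [-9.6, -2.3, 7.2]
opening: 0.0209
```

The push rose to about 10 N within 4 mm of travel, so the wedge is tight. I'll back off, rise and check.

arm_command([
  [0,0,-0.02,0,0,0,0.5],
  [0,0,-0.05,0,0,0,0.5],
  [0,0,-0.15,0,0,0,0.5],
  [0,0,-0.3,0,0,0,0.5],
  [0,0,-0.3,0,0,0,0.5],
])

```text
time_s: 7.97
position: [0.4488, -0.274, 0.0269]
orientation: [[0.223, -0.002, 0.975], [-0.975, 0.001, 0.223], [-0.001, -1.0, -0.002]]
contact_force: [0.2, -0.4, 0.7]
opening: 0.0216
```

arm_command([
  [0,-0.4,0,0,0,0,1],
  [0,-0.8,0,0,0,0,1],
  [0,-1,0,0,0,0,1],
  [0,-1,0,0,0,0,1],
  [0,-1,0,0,0,0,1],
])

```text
time_s: 8.38
position: [0.4523, -0.2747, 0.1286]
orientation: [[0.224, 0.003, 0.975], [-0.975, -0.002, 0.224], [0.002, -1.0, 0.003]]
contact_force: [-0.4, -0.2, -0.7]
opening: 0.0
```

Run:
```python
from h import *
wedge("wrist","wr3.png")
p,d,m=shot("top");w=world(d,m);hsv=cv2.cvtColor(p,cv2.COLOR_RGB2HSV)
z=np.load("top0.npz");
o=get_obs();print(o["time_s"],o["position"],o["orientation"][:,2].round(3),o["contact_force"],o["opening"])
def pl(w,c):
    k=(w[...,2]>.012)&(w[...,2]<.034)&(c[...,0]>95)&(c[...,0]<125)&(c[...,1]>120)&(abs(w[...,0]-.668)<.13)&(abs(w[...,1]+.314)<.13)
    q=w[k];r=cv2.minAreaRect(q[:,:2].astype(np.float32));return len(q),r
print(pl(z["w"],cv2.cvtColor(z["p"],cv2.COLOR_RGB2HSV)),pl(w,hsv))
```

```text
wrist [  273     0    84   192 11032] [[0.4837000072002411, -0.24060000479221344], [0.4948999881744385, -0.28940001130104065], [0.6008999943733215, -0.26510000228881836], [0.5898000001907349, -0.21639999747276306]] c [ 0.5423 -0.2529] ((0.10876783728599548, 0.050033554434776306), 12.874135971069336)
stk 995 [ 0.5786 -0.2421  0.0246]
8.4833 [ 0.45100293 -0.27386539  0.12647116] [ 0.975  0.224 -0.001] [-0.17504336 -0.14609487 -0.03787497] 0.0002608167339312421
(2846, ((0.6683249473571777, -0.3137842118740082), (0.18910007178783417, 0.1977251023054123), 9.250733375549316)) (1990, ((0.6684291362762451, -0.31374964118003845), (0.18845292925834656, 0.19774237275123596), 9.13830280303955))
```

View pics/wr3.png

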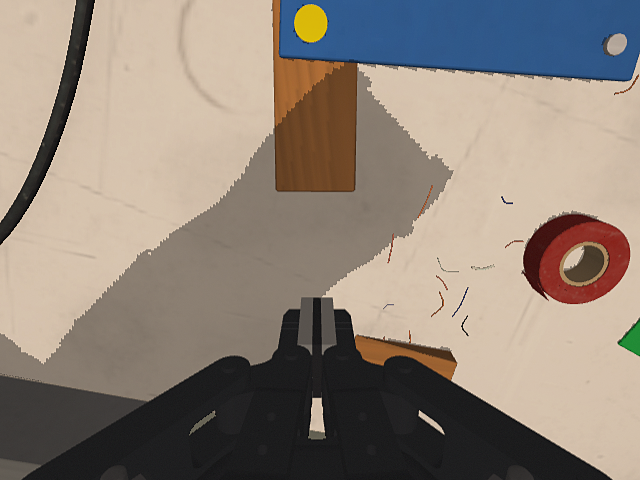

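The wrist view shows the wedge at (315,120), thin end under the board below the sticker (311,22). The board hasn't moved (under 1 mm). Going over the sticker now to press.

arm_command([
  [-0.014,0,0.35,0,0,0,1],
  [-0.014,0,0.65,0,0,0,1],
  [-0.014,0,0.65,0,0,0,1],
])

```text
time_s: 8.73
position: [0.5183, -0.2573, 0.1256]
orientation: [[0.225, 0.001, 0.974], [-0.974, 0.0, 0.225], [-0.0, -1.0, 0.001]]
contact_force: [-1.0, 0.0, 0.3]
opening: 0.0003
```

arm_command([
  [-0.014,0,0.35,0,0,0,1],
  [-0.014,0,0.65,0,0,0,1],
  [-0.014,0,0.65,0,0,0,1],
  [-0.014,0,0.65,0,0,0,1],
])

```text
time_s: 9.07
position: [0.5778, -0.2414, 0.125]
orientation: [[0.225, -0.003, 0.974], [-0.974, 0.001, 0.225], [-0.002, -1.0, -0.002]]
contact_force: [-0.1, -0.3, -1.0]
opening: -0.0001
```

arm_command([
  [0,0.3,0,0,0,0,1],
  [0,0.6,0,0,0,0,1],
  [0,0.72,0,0,0,0,1],
  [0,0.72,0,0,0,0,1],
  [0,0.72,0,0,0,0,1],
])

```text
time_s: 9.48
position: [0.5759, -0.2422, 0.0542]
orientation: [[0.223, -0.003, 0.975], [-0.975, 0.001, 0.223], [-0.002, -1.0, -0.003]]
contact_force: [-0.4, 0.7, 0.8]
opening: 0.0001
```

arm_command([
  [0,0.02,0,0,0,0,1],
  [0,0.04,0,0,0,0,1],
  [0,0.06,0,0,0,0,1],
  [0,0.06,0,0,0,0,1],
  [0,0.06,0,0,0,0,1],
])

```text
time_s: 9.9
position: [0.5776, -0.2424, 0.0496]
orientation: [[0.224, 0.001, 0.975], [-0.975, -0.0, 0.224], [0.0, -1.0, 0.0]]
contact_force: [0.4, -0.5, 0.1]
opening: 0.0002
```

arm_command([
  [0,0.01,0,0,0,0,1],
  [0,0.02,0,0,0,0,1],
  [0,0.02,0,0,0,0,1],
  [0,0.02,0,0,0,0,1],
])

```text
time_s: 10.23
position: [0.5774, -0.2423, 0.0471]
orientation: [[0.224, -0.0, 0.975], [-0.975, -0.0, 0.224], [-0.0, -1.0, -0.0]]
contact_force: [-0.0, 0.7, 0.1]
opening: 0.0
```

arm_command([
  [0,0.01,0,0,0,0,1],
  [0,0.01,0,0,0,0,1],
  [0,0.01,0,0,0,0,1],
])

```text
time_s: 10.48
position: [0.5774, -0.2423, 0.0461]
orientation: [[0.224, -0.0, 0.975], [-0.975, -0.0, 0.224], [0.0, -1.0, -0.0]]
contact_force: [-0.0, -0.1, -0.0]
opening: 0.0001
```

arm_command([
  [0,0.01,0,0,0,0,1],
  [0,0.01,0,0,0,0,1],
  [0,0.01,0,0,0,0,1],
])

```text
time_s: 10.73
position: [0.5775, -0.2424, 0.0456]
orientation: [[0.224, 0.0, 0.975], [-0.975, -0.0, 0.224], [0.0, -1.0, 0.0]]
contact_force: [-1.6, 0.4, 4.6]
opening: 0.0001
```

arm_command([
  [0,0.01,0,0,0,0,1],
  [0,0.01,0,0,0,0,1],
  [0,0.01,0,0,0,0,1],
])

```text
time_s: 10.98
position: [0.5775, -0.2424, 0.0454]
orientation: [[0.224, 0.001, 0.975], [-0.975, -0.0, 0.224], [0.001, -1.0, 0.001]]
contact_force: [-3.2, 2.2, 12.4]
opening: -0.0002
```

The press holds at 12 N with only about 0.5 mm of dip. I'll hold for a moment, then check once more.

arm_command([
  [0,0,0,0,0,0,1],
  [0,0,0,0,0,0,1],
  [0,0,0,0,0,0,1],
  [0,0,0,0,0,0,1],
  [0,0,0,0,0,0,1],
  [0,0,0,0,0,0,1],
])

```text
time_s: 11.48
position: [0.5775, -0.2424, 0.0454]
orientation: [[0.224, 0.001, 0.975], [-0.975, -0.0, 0.224], [0.001, -1.0, 0.001]]
contact_force: [-3.7, 2.0, 12.2]
opening: -0.0001
```

Run:
```python
from h import *
p,d,m=shot("wrist");save(p,"wr4.png")
p,d,m=shot("scene");w=world(d,m);hsv=cv2.cvtColor(p,cv2.COLOR_RGB2HSV)
def pl(w,p):
    c=cv2.cvtColor(p,cv2.COLOR_RGB2HSV)
    k=(w[...,2]>.012)&(w[...,2]<.034)&(c[...,0]>95)&(c[...,0]<125)&(c[...,1]>120)&(abs(w[...,0]-.668)<.13)&(abs(w[...,1]+.314)<.13)
    q=w[k];return len(q),np.linalg.lstsq(np.c_[q[:,:2]-[.668,-.314],np.ones(len(q))],q[:,2],rcond=None)[0].round(4),np.round(cv2.minAreaRect(q[:,:2].astype(np.float32))[0],4)
z=np.load("scene0.npz");print(pl(z["w"],z["p"]),pl(w,p))
o=get_obs();print(o["time_s"],o["position"],o["contact_force"])
```

```text
(1182, array([0.0037, 0.0001, 0.0239]), array([ 0.6652, -0.3141])) (1117, array([0.0045, 0.0006, 0.024 ]), array([ 0.663 , -0.3142]))
11.5833 [ 0.57752052 -0.24237766  0.04538564] [-3.42248117  1.95244937 12.26305654]
```

View pics/wr4.png

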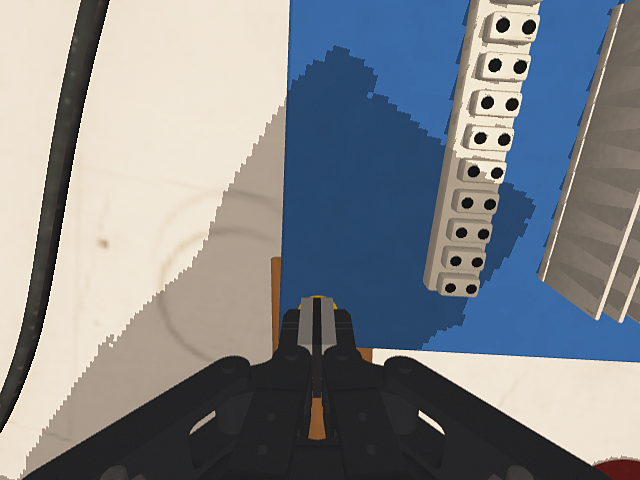

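The fingers press on the sticker (318,300), with the wedge visible beneath at (275,300). The force is steady at 12 N and the plate's tilt has changed by only about 0.001 rad. Handing in.

```bash
python3 -c "
from bench import *
print(job_done())"
```

```text
the job is handed in; nothing more can be done
None
```

I pushed the larger brown wedge, thin end first, under the short foot. On the way I turned it from about 3° to 13° so it lined up with the foot. I stopped when the push rose to about 10 N, then closed the fingers, pressed on the yellow sticker, and handed in at about 11.6 s while still pressing.

**Last checks**
- **Press:** it held steady at about 12 N, roughly 1 mm from the sticker's centre, with about 0.5 mm of dip.
- **Board position:** the top camera showed under 1 mm of movement after the push. The last scene-camera estimate shifted by about 2 mm, with part of the board hidden by the arm.
- **Board tilt:** it changed by about 0.001 rad; the absolute plane fit of 0.0045 rad is within camera calibration error.
- **Wedge:** it was centred under the sticker to within a few millimetres before the press.

**Limits of the checks**
- One attempt to locate the wedge from the top camera failed because the arm blocked the view, so I used the wrist camera and the tool pose instead.
- The push overshot the 3 N tightness mark before I stopped, but the board did not visibly move.
- I never measured the wedge's bearing force directly. I infer it from the board not tipping at 12 N, when unwedged it tips at 2 to 3 N.

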